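# Slide the loaded drying board off the pile into its carrier

## Robot

A 6-joint arm with a two-finger parallel gripper is mounted at the origin on a cart in front of the work surface, level with it; the furniture and walls round the work are solid. World frame = base frame: x ahead of the robot, y to its left, z up, the work surface at z = 0. Lengths are in m, angles in rad, forces in N, time in s.
With the tool pointing down it reaches from about 0.35 to 0.775 m from the base axis. Payload 5.5 kg.
Tool frame: the origin (TCP) lies at the very end of the fingers, on their centre line; the grasp point (between the pads) lies 19 mm behind it; z points along the fingers, y is the direction in which the jaws open and shut (so a half turn about z gives the same grasp; the last joint's range is limited). The gripper opens to 85 mm and grips with 20 to 120 N. Pads are 22 mm wide; open, the fingers measure 114 mm over their backs; the gripper's body (76 mm by 85 mm) begins 54 mm behind the grasp point. The pads swing forward as they close: fully open they stand 13 mm farther back than shut.
Start: joints at [0.982, 0.313, 0.046, 1.304, 0, 1.431], TCP at [0.25, 0.518, 0.231] pointing down, gripper open.
Joint ranges: [-2.76, 2.76], [-0.86, 1.69], [-1.03, 1.26], [-2.2, 2.34], [-1.47, 1.5], [-3.14, 3.14]. Speed limits (rad/s): [2.57, 2.57, 3.14, 3.14, 3.14, 3.14].

## Interface

Orientations are given as a unit quaternion [w, x, y, z].
In Python, from workcell import get_state, imaging, env, spotter gives the robot as it stands.
- The arm moves only by the tool play_rows, never from a script. Its argument "moves" is a list of rows, each an object with "claw": the finger opening in cm, from 0 to 8.54; "delta_pos": the shift along the tool's x, y, z in cm, a list of three; "twist": the turn about the tool's z in degrees. A call has 1 to 12 rows; each row is the pose to reach, as a shift and turn from the pose commanded when the call began, along the tool's axes at that moment; what a row does not reach only later rows make up. A row lasts 1/8 s, in which the tool goes at most 62.5 mm and 10.7 degrees, less where a joint would pass 70% of its speed; a pose out of reach is approached as far as the arm can. A call with a gripper value outside its range is refused whole. The fingers move at their own pace and stop on an object; "force" is the grip in N (left out, the last holds). Time passes only in rows, so rows that repeat a pose let the fingers close. It gives the time, the measured TCP pose, the force and the opening at its end, in the units of the state.
- get_state(): the state, without advancing time (a new reading comes with each control period).
- imaging.read_camera(name): name is "side" or "top" or "wrist"; returns the picture (480x640x3 uint8, red, green, blue); there is no depth.
- imaging.camera_info(name): a dict with "fx", "fy", "cx", "cy" (pixels), "k1" (the pictures are not rectified: a ray, as slopes to the right and down, at radius r is drawn at 1 + k1 r^2 times it, then the intrinsics apply), "world_to_cam" (4x4, takes a point from world to camera coordinates). Camera axes: x right, y down, z forward; pixel columns grow to the right and rows downward; lengths in m; the calibration is good to about 2 mm. A picture is of the moment at which its call begins: read the wrist's pose just before it. camera_info takes no time and is no camera call; for the wrist camera it gives the pose at the moment of the call.
- env.hand_in(): hands the job in, once; it reports no verdict.
Trained networks look in the newest picture that a camera, given by its name, has taken for a name from the list of things; names that differ only in an ending like _2 or _b are one class to them, and where a whole thing is asked for, a point or a joint stands for the part that bears it (a point fixed in the world has none). Each returns a list of dicts, best first, with "conf" (0 to 1); they miss things now and then, are a little off and sometimes report something else, mostly with a low value. They report only what shows in the picture. A call takes as long as a camera call. They do not tell look-alikes from the thing itself.
- spotter.spot_in(camera, query): "extent" ([left, top, right, bottom] in pixels, round what is visible of it).
The state is a dict: "clock": time; "joint_pos": joint angles; "qvel": joint speeds; "tau": joint torques, N m; "tcp_pos": TCP position; "orientation": TCP orientation; "wrist_force": force on the tool from outside, world axes, zero at the start; "ft_torque": the same for the moment, N m; "finger_gap": finger opening in m.
Only numpy, scipy, OpenCV 4.12 (cv2) and the standard library are available. Lean on these libraries where they do the work, as an engineer would, in place of code of your own. Each camera call takes 0.05 s, during which the arm holds its last target. There are 200 camera calls.

## Task

The top board of the pile of three carries trimmed mushroom caps. Without lifting it or touching the caps, slide it off the pile straight into the tray carrier beside it and press it home against the rubber buffer at the far end, gently, so that the buffer gives but is not rammed; then swing the keeper with the red knob fully across behind the board so that it cannot slide back out. The caps stay on their board, and the two lower boards and the other loose things stay where they are.

Things in the scene. Friction and masses are not known exactly. Their poses are not given: they have to be found in the camera images.
- carrier: tray carrier fixed on the table: steel frame with a white slide deck, 188 mm wide, its top 30 mm above the table, from x = 0 to 262 mm. Origin on the table under the middle of the mouth (the deck's front edge); x points level from the mouth into it (the way the board slides), y to the left of that, z up. Side guides 13 mm high have inner faces at y = +-82 mm, flared to +-92 mm over the first 40 mm
- end_stop: grey block 24x70x26 mm fixed on the deck, origin under its middle (x = 264, y = 0 mm in the carrier), axes as the carrier's. A bolt with a black rubber buffer points from it to the mouth, 10 mm above the deck; its setting varies and is not reported: buffer face at x = 221 to 233 mm in the carrier, to be felt. It yields from 2 N on at 3 N/mm, is hard after 5 mm; over 12 N is ramming
- board_top: top board of the pile: light wood with darker end battens, 210 x 160 x 16 mm, about 0.3 kg. Origin at the centre of its underside (32 mm up at the start), x along its long side and towards the carrier within 2 degrees, z up; rear end face at x = -105 mm, front at +105. At the start its front is 6 to 17 mm short of the deck. Sliding friction 1 to 4 N. Once home its rear end is 11 to 23 mm inside the mouth
- board_middle: the board under the top one, the same size, underside 16 mm above the table; stays where it is (it may shift by less than 8 mm). It may stick out by up to 6 mm behind the top board.
- board_bottom: the lowest board of the pile, the same size, lying on the table; stays where it is (it may shift by less than 8 mm)
- keeper (a joint): angle of the keeper (rad): 0 = open, bar pointing back beside the pile and 20 degrees outwards; it turns counterclockwise seen from above to 1.92 = across the mouth (bar along the carrier's -y). Starts at 0 to 0.3 and stays where left (knob force 1 N). Pivot at x = 3, y = 112 mm in the carrier; bar 10 mm wide, 70 long, 35 to 45 mm above the table. A board that is not home blocks it
- keeper_knob (a point): middle of the keeper's upright red knob, 15 mm in diameter, from 51 to 80 mm above the table, 62 mm from the pivot; this point is 62 mm above the table
- cap_1: brown mushroom cap lying on the top board, 52x55x28 mm; origin at the centre of its underside; must stay on the board and not be touched
- cap_2: brown mushroom cap lying on the top board, 58x52x31 mm; origin at the centre of its underside; must stay on the board and not be touched
- cap_3: brown mushroom cap lying on the top board, 55x50x28 mm; origin at the centre of its underside; must stay on the board and not be touched
- bow_cutter: yellow bow cutter, 70x186x17 mm, lying on the table to the left of the pile; origin at the centre of its underside; leave alone
- loose_cap_1: loose brown mushroom cap, 65x60x44 mm, on the table beyond the carrier; origin at the centre of its underside; leave alone
- loose_cap_2: loose brown mushroom cap, 57x48x30 mm, on the table beyond the keeper; origin at the centre of its underside; leave alone
Mind the look-alikes: they are no part of the job. Leave any turquoise or yellow look-alike of the cap_1 alone.

How it is judged:
On the way, in this order (a step that is already met when the one before it is completed fails the run):
1. the top board has been slid more than halfway off the pile onto the carrier (x of board_top in the frame of carrier above 0.03 m and z of board_top in the frame of carrier below 0.036 m), for 0.05 s.
2. the board is pressed against the rubber buffer with more than 2.5 N (contact force between board_top and end_stop above 2.5 N), for 0.2 s.
3. the keeper is swung across behind the board (value of joint keeper above 1.7 rad), for 0.2 s.
At the end, for the whole second after the job is handed in: the board lies flat on the deck between the guides (origin 28 to 33 mm up, tilt under 0.03 rad, within 0.06 rad of the carrier's direction, origin 111 to 134 mm inside the mouth), at rest; the keeper stands at more than 1.7 rad; all three caps are still on the board (x of board_top in the frame of carrier between 0.111 and 0.134 m and z of board_top in the frame of carrier between 0.028 and 0.033 m and angle between the x axis of board_top and the x axis of carrier, either way round below 0.06 rad and angle between board_top's own z axis and vertical below 0.03 rad and linear speed of board_top below 0.01 m/s and value of joint keeper above 1.7 rad and z of cap_1 in the frame of board_top between 0.006 and 0.05 m and x of cap_1 in the frame of board_top between -0.105 and 0.105 m and y of cap_1 in the frame of board_top between -0.08 and 0.08 m and z of cap_2 in the frame of board_top between 0.006 and 0.05 m and x of cap_2 in the frame of board_top between -0.105 and 0.105 m and y of cap_2 in the frame of board_top between -0.08 and 0.08 m and z of cap_3 in the frame of board_top between 0.006 and 0.05 m and x of cap_3 in the frame of board_top between -0.105 and 0.105 m and y of cap_3 in the frame of board_top between -0.08 and 0.08 m); the robot touches nothing.
It fails at once if the board is rammed against the end stop (over 12 N) (contact force between board_top and end_stop above 12 N).
It fails at once if the top board is lifted (origin over 45 mm up) or tipped (over 0.12 rad) (height (world z) of board_top above 0.045 m or angle between board_top's own z axis and vertical above 0.12 rad).
It fails at once if a lower board has shifted by more than 8 mm (distance of any of board_middle, board_bottom from where it was at the start of the episode above 0.008 m).
It fails at once if the robot touches a cap on the board, or a cap comes off the board (contact force between any of the fingers, the arm and cap_1 above 0.3 N or contact force between any of the fingers, the arm and cap_2 above 0.3 N or contact force between any of the fingers, the arm and cap_3 above 0.3 N or z of any of cap_1, cap_2, cap_3 in the frame of board_top below 0.006 m).
It fails at once if the bow cutter or a loose cap on the table is moved by more than 15 mm (distance of any of bow_cutter, loose_cap_1, loose_cap_2 from where it was at the start of the episode above 0.015 m).
It also fails if it takes over 69 s, if anything falls off the work surface, if the arm or the gripper's body presses on something with over 40 N, if the wrist force passes 120 N, or if a joint passes its speed limit or range.

## Working session

There is one attempt and no reset: what is moved stays moved. The work goes in short steps, Python scripts to look and compute and a tool call to move; the robot and the scene stay as the last step left them, time stands still between calls to the robot, and variables do not carry over. Pictures are saved under pics/ and viewed, about 8 in all and at most 12, crops included, and the job is handed in when it is done.

Besides the shell and the picture viewer there is one more tool, called after ">>>" as name(argument=value, ...), one argument or row to a line, values as JSON. play_rows: Moves the arm, as the interface text tells. Its arguments: {"type":"object","properties":{"moves":{"type":"array"},"force":{"type":"number"}},"required":["moves"]}

```bash
mkdir -p pics
cat > h.py <<'E'
import numpy as np, cv2
from workcell import get_state, imaging, env, spotter
def snap(n,f):
    im=imaging.read_camera(n); cv2.imwrite('pics/'+f,im[:,:,::-1]); return im
def ray(ci,u,v):
    d=np.array([(u-ci['cx'])/ci['fx'],(v-ci['cy'])/ci['fy']]); s=d.copy()
    for _ in range(20): s=d/(1+ci['k1']*(s@s))
    T=np.array(ci['world_to_cam']);R=T[:3,:3];return -R.T@T[:3,3], R.T@np.array([*s,1])
def at_z(ci,u,v,z):
    o,d=ray(ci,u,v); return (o+d*(z-o[2])/d[2]).round(4)
def proj(ci,p):
    T=np.array(ci['world_to_cam']);q=T[:3,:3]@np.array(p)+T[:3,3];s=q[:2]/q[2];s=s*(1+ci['k1']*(s@s))
    return np.array([s[0]*ci['fx']+ci['cx'],s[1]*ci['fy']+ci['cy']]).round(1)
E
python3 - <<'E'
from h import *
np.set_printoptions(precision=4,suppress=True)
s=get_state();print({k:np.round(v,4) for k,v in s.items()})
for n in('top','side'):
    snap(n,n+'0.png'); ci=imaging.camera_info(n);print(n,ci['fx'],ci['k1'],ray(ci,320,240))
    for q in('keeper_knob','board_top','end_stop'):print(q,[(np.round(d['extent']),round(d['conf'],2)) for d in spotter.spot_in(n,q)])
E
```

```text
{'clock': np.float64(0.0), 'joint_pos': array([ 0.9824,  0.314 ,  0.0449,  1.3036, -0.    ,  1.4312]), 'qvel': array([-0.0008, -0.    , -0.0014,  0.0014,  0.0008, -0.0011]), 'tau': array([  0.0013, -48.0628,  29.8534,   0.0193,   0.    ,  -0.    ]), 'tcp_pos': array([0.2492, 0.5176, 0.2304]), 'orientation': array([-0.0003,  0.2225,  0.9749, -0.0009]), 'wrist_force': array([ 1.1509,  0.4645, -0.3242]), 'ft_torque': array([-0.0077, -0.0017,  0.0102]), 'finger_gap': np.float64(0.0858)}
top 621.9202163633621 -0.05395650319755423 (array([0.5063, 0.0084, 1.4218]), array([ 0.0579, -0.0254, -0.9983]))
keeper_knob [(array([318., 205., 349., 225.]), 0.59)]
board_top [(array([270., 251., 296., 276.]), 0.63), (array([240., 229., 341., 303.]), 0.56)]
end_stop [(array([318., 206., 348., 221.]), 0.7), (array([440., 253., 471., 287.]), 0.64)]
side 439.7175861659568 -0.07581161316698384 (array([0.5768, 0.8807, 0.5454]), array([ 0.0005, -0.8796, -0.4757]))
keeper_knob [(array([285., 229., 302., 248.]), 0.57)]
board_top [(array([303., 232., 381., 295.]), 0.77), (array([285., 229., 300., 244.]), 0.71)]
end_stop [(array([335., 187., 358., 199.]), 0.79)]
```

View pics/top0.png

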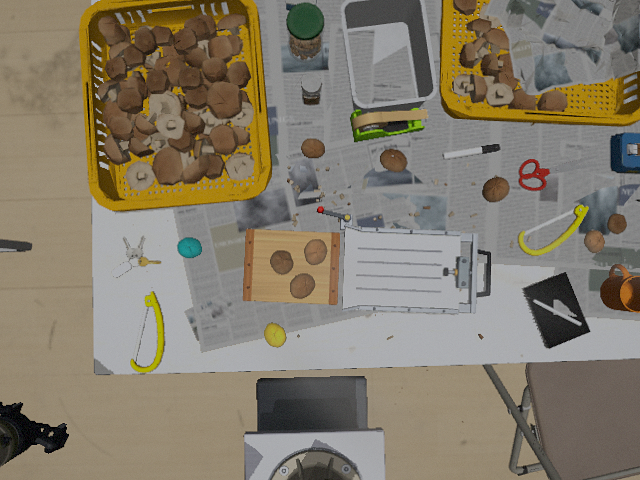

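View pics/side0.png

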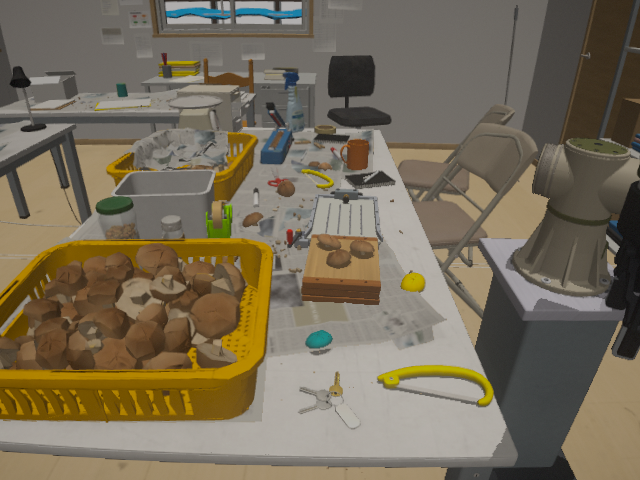

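Top view: the pile with three caps is at about (291,267), the carrier runs right to the end stop at (462,272), and the red knob is at (320,211). The turquoise (190,247) and yellow (275,335) caps are look-alikes lying on the table. I'll enlarge the pile and carrier next.

Run:
```python
from h import *
im=cv2.imread('pics/top0.png')[195:325,235:495]
cv2.imwrite('pics/crop1.png',cv2.resize(im,None,fx=3,fy=3,interpolation=cv2.INTER_CUBIC))
```

```text
(no output)
```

View pics/crop1.png

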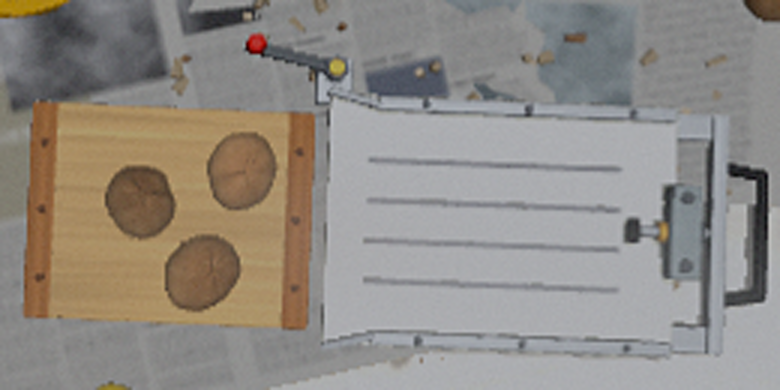

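The crop shows the board corners at (35,102), (25,317), (316,114) and (307,328). The knob is at (257,43), the pivot at (337,68), the deck front edge at x≈326, and the end stop at (683,231).

Run:
```python
from h import *
ci=imaging.camera_info('top')
P={}
for n,x,y,z in [('RL',35,102,.048),('RR',25,317,.048),('FL',316,114,.048),('FR',307,328,.048),('mL',329,98,.03),('mR',323,342,.03),('stop',683.5,232,.056),('piv',337,68,.05),('knob',257,43,.08),
 ('c1',241,170,.07),('c2',140,201,.07),('c3',203,272,.07),('gL1',375,105,.043),('gL2',675,117,.043),('gR1',375,335,.043),('gR2',668,350,.043),('s1',370,160,.03),('s2',620,169,.03),('s3',364,281,.03),('s4',618,291,.03)]:
    P[n]=at_z(ci,235+(x+.5)/3-.5,195+(y+.5)/3-.5,z);print(n,P[n])
c=(P['RL']+P['RR']+P['FL']+P['FR'])/4;d=P['FL']+P['FR']-P['RL']-P['RR'];print('board',c,np.degrees(np.arctan2(d[1],d[0])),np.linalg.norm(d)/2)
for a,b in(('gL1','gL2'),('gR1','gR2'),('s1','s2'),('s3','s4')):
    e=P[b]-P[a];print(a,np.degrees(np.arctan2(e[1],e[0])))
m=(P['mL']+P['mR'])/2;e=P['stop']-m;print('mouth',m,'dir',np.degrees(np.arctan2(e[1],e[0])),np.linalg.norm(e[:2]))
```

```text
RL [0.6156 0.1358 0.048 ]
RR [0.4575 0.1468 0.048 ]
FL [ 0.6011 -0.0714  0.048 ]
FR [ 0.4438 -0.0601  0.048 ]
mL [ 0.6141 -0.0825  0.03  ]
mR [ 0.4323 -0.0726  0.03  ]
stop [ 0.5066 -0.3383  0.056 ]
piv [ 0.6345 -0.0878  0.05  ]
knob [ 0.6514 -0.0285  0.08  ]
c1 [ 0.5604 -0.0145  0.07  ]
c2 [0.5399 0.0593 0.07  ]
c3 [0.4873 0.015  0.07  ]
gL1 [ 0.6069 -0.1156  0.043 ]
gL2 [ 0.5921 -0.3386  0.043 ]
gR1 [ 0.4371 -0.1104  0.043 ]
gR2 [ 0.4198 -0.3268  0.043 ]
s1 [ 0.5668 -0.1118  0.03  ]
s2 [ 0.555  -0.2989  0.03  ]
s3 [ 0.4767 -0.1045  0.03  ]
s4 [ 0.464  -0.2941  0.03  ]
board [0.5295   0.037775 0.048   ] -93.89579864983467 0.20752954608922558
gL1 -93.79702150438348
gR1 -94.57076423572342
s1 -93.60874364324248
s3 -93.83212580213987
mouth [ 0.5232  -0.07755  0.03   ] dir -93.64267740284625 0.2612778645427124
```

>>> play_rows(
  moves=[
    {"claw":4,"delta_pos":[-5,-2.2,0.5],"twist":8},
    {"claw":4,"delta_pos":[-10,-4.5,1.5],"twist":16},
    {"claw":4,"delta_pos":[-15,-6.7,3],"twist":24},
    {"claw":4,"delta_pos":[-20,-9,4],"twist":32},
    {"claw":4,"delta_pos":[-25,-11.2,5],"twist":40},
    {"claw":4,"delta_pos":[-30,-13.4,6],"twist":48},
    {"claw":4,"delta_pos":[-35,-15.7,7],"twist":57},
    {"claw":4,"delta_pos":[-40.6,-18,8],"twist":68},
    {"claw":4,"delta_pos":[-40.6,-18,8],"twist":68},
    {"claw":4,"delta_pos":[-40.6,-18,8],"twist":68},
    {"claw":4,"delta_pos":[-40.6,-18,8],"twist":68},
  ],
)

```text
clock: 1.78
tcp_pos: [0.5365, 0.1808, 0.1516]
orientation: [-0.0, 0.729, 0.685, 0.0]
wrist_force: [0.2, -0.4, -0.3]
finger_gap: 0.0402
```

>>> play_rows(
  moves=[
    {"claw":4,"delta_pos":[0,0,4],"twist":0.3},
    {"claw":4,"delta_pos":[0,0,8],"twist":0.3},
    {"claw":4,"delta_pos":[0,0,11.5],"twist":0.3},
    {"claw":4,"delta_pos":[0,0,11.5],"twist":0.3},
    {"claw":4,"delta_pos":[0,0,11.5],"twist":0.3},
  ],
)

```text
clock: 2.4
tcp_pos: [0.5377, 0.1807, 0.0378]
orientation: [0.0, 0.731, 0.682, 0.001]
wrist_force: [0.0, -0.5, -0.1]
finger_gap: 0.04
```

Run:
```python
from h import *
s=get_state();print(s['tcp_pos'],s['wrist_force'])
im=snap('side','s1.png')[:,:,::-1]; ci=imaging.camera_info('side')
t=s['tcp_pos'];print([proj(ci,t+np.array([dx,.011,dz])) for dx in(-.034,.034) for dz in(0,.01)])
cv2.imwrite('pics/s1c.png',cv2.resize(im[210:320,270:420],None,fx=5,fy=5,interpolation=cv2.INTER_CUBIC))
```

```text
[0.53768785 0.18074014 0.03775811] [ 0.02510996 -0.54091993 -0.10649979]
[array([357. , 302.1]), array([357.3, 297.9]), array([321.8, 301.5]), array([321.9, 297.3])]
```

View pics/s1c.png

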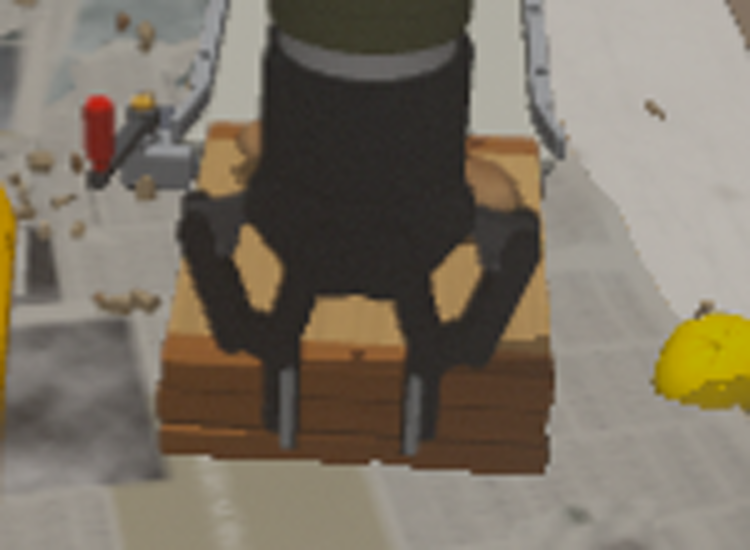

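The side view shows both fingertips (crop 285,448 and 410,453) centred in front of the board's rear face. They sit about 3 mm above the TCP height, so I'll lower 3 mm and push.

>>> play_rows(
  moves=[
    {"claw":4,"delta_pos":[0,0,0.3],"twist":0},
    {"claw":4,"delta_pos":[0,0,0.3],"twist":0},
    {"claw":4,"delta_pos":[-1,0,0.3],"twist":0},
    {"claw":4,"delta_pos":[-2,0,0.3],"twist":0},
    {"claw":4,"delta_pos":[-2.5,0,0.3],"twist":0},
    {"claw":4,"delta_pos":[-3,0,0.3],"twist":0},
    {"claw":4,"delta_pos":[-3.5,0,0.3],"twist":0},
    {"claw":4,"delta_pos":[-4,0,0.3],"twist":0},
  ],
)

```text
clock: 3.45
tcp_pos: [0.5345, 0.1398, 0.0333]
orientation: [-0.0, 0.731, 0.682, 0.0]
wrist_force: [0.7, 2.7, -0.6]
finger_gap: 0.04
```

Run:
```python
from h import *
s=get_state();print(s['tcp_pos'],s['wrist_force'])
im=snap('top','t2.png')[:,:,::-1]; im2=snap('side','s2.png')[:,:,::-1]
a=cv2.resize(im[195:325,235:435],None,fx=2,fy=2,interpolation=cv2.INTER_CUBIC)
b=cv2.resize(im2[200:310,270:370],None,fx=4,fy=4,interpolation=cv2.INTER_CUBIC)
o=np.zeros((440,800,3),np.uint8);o[:260,:400]=a;o[:,400:]=b;cv2.imwrite('pics/c2.png',o)
```

```text
[0.53446664 0.13980642 0.03333586] [ 0.72542297  2.66409606 -0.64414911]
```

View pics/c2.png

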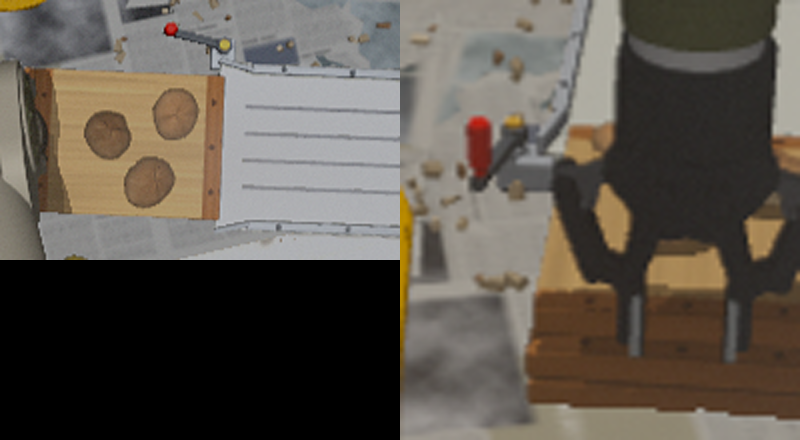

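The top board alone is moving; its front is now at the deck edge, and the middle board stays put. I'll continue at about 80 mm/s, raised 1.5 mm.

>>> play_rows(
  moves=[
    {"claw":4,"delta_pos":[-1,0,-0.1],"twist":0},
    {"claw":4,"delta_pos":[-2,0,-0.15],"twist":0},
    {"claw":4,"delta_pos":[-3,0,-0.15],"twist":0},
    {"claw":4,"delta_pos":[-4,0,-0.15],"twist":0},
    {"claw":4,"delta_pos":[-5,0,-0.15],"twist":0},
    {"claw":4,"delta_pos":[-6,0,-0.15],"twist":0},
    {"claw":4,"delta_pos":[-7,0,-0.15],"twist":0},
    {"claw":4,"delta_pos":[-8,0,-0.15],"twist":0},
    {"claw":4,"delta_pos":[-9,0,-0.15],"twist":0},
    {"claw":4,"delta_pos":[-10,0,-0.15],"twist":0},
  ],
)

```text
clock: 4.8
tcp_pos: [0.5278, 0.0398, 0.0353]
orientation: [0.0, 0.731, 0.682, 0.001]
wrist_force: [0.3, 4.9, 3.3]
finger_gap: 0.0402
```

Run:
```python
from h import *
s=get_state();print(s['tcp_pos'],s['wrist_force'])
im=snap('top','t3.png')[:,:,::-1]; im2=snap('side','s3.png')[:,:,::-1]
a=cv2.resize(im[195:325,265:465],None,fx=2,fy=2,interpolation=cv2.INTER_CUBIC)
b=cv2.resize(im2[200:310,270:370],None,fx=4,fy=4,interpolation=cv2.INTER_CUBIC)
o=np.zeros((440,800,3),np.uint8);o[:260,:400]=a;o[:,400:]=b;cv2.imwrite('pics/c3.png',o)
```

```text
[0.52776503 0.0398078  0.03529816] [0.33902716 4.94806318 3.30546941]
```

View pics/c3.png

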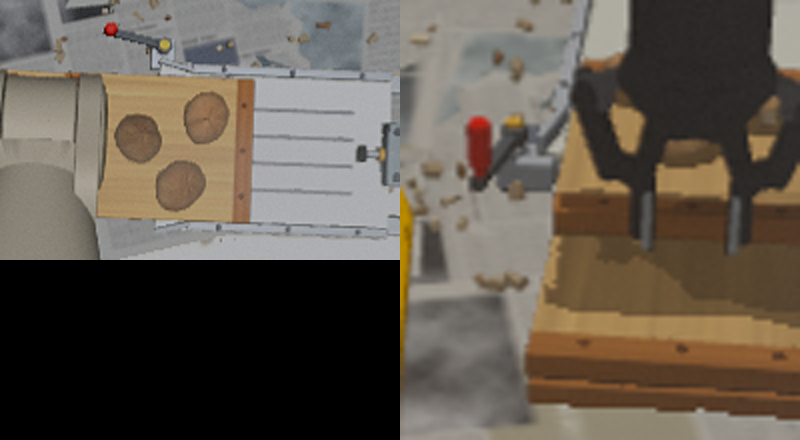

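Board is straight on the deck with its front at crop x=254 and the buffer face at 357, so about 115 mm remain. I'll push 100 mm more, then creep.

>>> play_rows(
  moves=[
    {"claw":4,"delta_pos":[-1,0,0],"twist":0},
    {"claw":4,"delta_pos":[-2,0,0],"twist":0},
    {"claw":4,"delta_pos":[-3,0,0],"twist":0},
    {"claw":4,"delta_pos":[-4,0,0],"twist":0},
    {"claw":4,"delta_pos":[-5,0,0],"twist":0},
    {"claw":4,"delta_pos":[-6,0,0],"twist":0},
    {"claw":4,"delta_pos":[-7,0,0],"twist":0},
    {"claw":4,"delta_pos":[-8,0,0],"twist":0},
    {"claw":4,"delta_pos":[-8.8,0,0],"twist":0},
    {"claw":4,"delta_pos":[-9.4,0,0],"twist":0},
    {"claw":4,"delta_pos":[-9.8,0,0],"twist":0},
    {"claw":4,"delta_pos":[-10,0,0],"twist":0},
  ],
)

```text
clock: 6.4
tcp_pos: [0.5204, -0.0597, 0.0348]
orientation: [-0.0, 0.731, 0.682, 0.0]
wrist_force: [0.1, 2.6, -0.4]
finger_gap: 0.0398
```

Run:
```python
from h import *
s=get_state();print(s['tcp_pos'],s['wrist_force'])
im=snap('top','t4.png')[:,:,::-1]; im2=snap('side','s4.png')[:,:,::-1]
a=cv2.resize(im[195:325,335:495],None,fx=2.5,fy=2.5,interpolation=cv2.INTER_CUBIC)
b=cv2.resize(im2[180:290,270:370],None,fx=4,fy=4,interpolation=cv2.INTER_CUBIC)
o=np.zeros((440,800,3),np.uint8);o[:325,:400]=a;o[:,400:]=b;cv2.imwrite('pics/c4.png',o)
```

```text
[ 0.520403   -0.05971791  0.0348143 ] [ 0.14896883  2.62571315 -0.38597369]
```

View pics/c4.png

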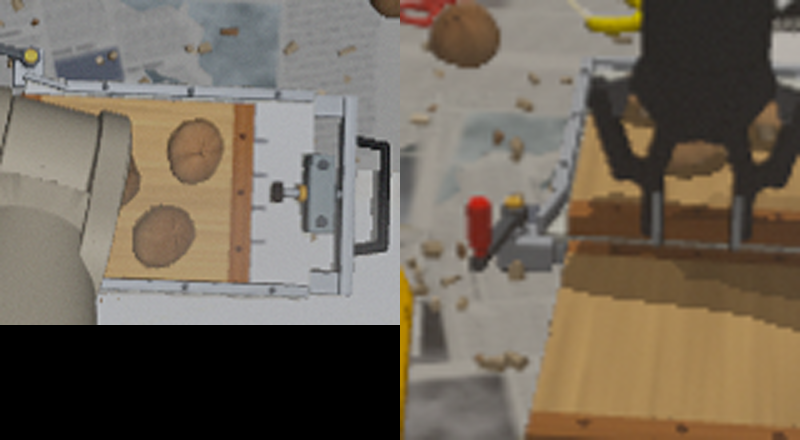

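Front at crop x=255 and buffer at 272, so about 15 mm left; sliding force is about 2.6 N. Creeping now.

>>> play_rows(
  moves=[
    {"claw":4,"delta_pos":[-0.3,0,0],"twist":0},
    {"claw":4,"delta_pos":[-0.6,0,0],"twist":0},
    {"claw":4,"delta_pos":[-0.8,0,0],"twist":0},
    {"claw":4,"delta_pos":[-1.0,0,0],"twist":0},
  ],
)

```text
clock: 7.0
tcp_pos: [0.5198, -0.0697, 0.0349]
orientation: [0.0, 0.731, 0.682, 0.0]
wrist_force: [0.0, 3.5, -0.1]
finger_gap: 0.0396
```

>>> play_rows(
  moves=[
    {"claw":4,"delta_pos":[-0.1,0,0],"twist":0},
    {"claw":4,"delta_pos":[-0.2,0,0],"twist":0},
  ],
)

```text
clock: 7.25
tcp_pos: [0.5196, -0.0716, 0.0349]
orientation: [0.0, 0.731, 0.682, 0.0]
wrist_force: [0.1, 3.3, 0.7]
finger_gap: 0.04
```

>>> play_rows(
  moves=[
    {"claw":4,"delta_pos":[-0.1,0,0],"twist":0},
  ],
)

```text
clock: 7.38
tcp_pos: [0.5196, -0.0726, 0.0349]
orientation: [-0.0, 0.731, 0.682, 0.0]
wrist_force: [0.3, 2.9, 0.4]
finger_gap: 0.04
```

>>> play_rows(
  moves=[
    {"claw":4,"delta_pos":[-0.1,0,0],"twist":0},
  ],
)

```text
clock: 7.5
tcp_pos: [0.5195, -0.0736, 0.0348]
orientation: [-0.0, 0.731, 0.682, 0.0]
wrist_force: [0.1, 3.9, 0.4]
finger_gap: 0.0403
```

>>> play_rows(
  moves=[
    {"claw":4,"delta_pos":[-0.1,0,0],"twist":0},
  ],
)

```text
clock: 7.62
tcp_pos: [0.5194, -0.0746, 0.0349]
orientation: [-0.0, 0.731, 0.682, 0.0]
wrist_force: [0.6, 3.0, 1.2]
finger_gap: 0.0398
```

>>> play_rows(
  moves=[
    {"claw":4,"delta_pos":[-0.1,0,0],"twist":0},
  ],
)

```text
clock: 7.75
tcp_pos: [0.5193, -0.0756, 0.0348]
orientation: [-0.0, 0.731, 0.682, 0.0]
wrist_force: [0.3, 3.8, 1.1]
finger_gap: 0.04
```

>>> play_rows(
  moves=[
    {"claw":4,"delta_pos":[-0.05,0,0],"twist":0},
  ],
)

```text
clock: 7.88
tcp_pos: [0.5193, -0.0761, 0.0348]
orientation: [0.0, 0.731, 0.682, 0.0]
wrist_force: [-0.6, 3.7, 0.3]
finger_gap: 0.04
```

>>> play_rows(
  moves=[
    {"claw":4,"delta_pos":[-0.05,0,0],"twist":0},
  ],
)

```text
clock: 8.0
tcp_pos: [0.5193, -0.0766, 0.0348]
orientation: [-0.0, 0.731, 0.682, 0.0]
wrist_force: [0.6, 3.9, 0.9]
finger_gap: 0.0401
```

>>> play_rows(
  moves=[
    {"claw":4,"delta_pos":[-0.05,0,0],"twist":0},
    {"claw":4,"delta_pos":[-0.1,0,0],"twist":0},
  ],
)

```text
clock: 8.25
tcp_pos: [0.5192, -0.0776, 0.0348]
orientation: [-0.0, 0.731, 0.682, 0.0]
wrist_force: [0.6, 4.1, 1.5]
finger_gap: 0.04
```

>>> play_rows(
  moves=[
    {"claw":4,"delta_pos":[-0.05,0,0],"twist":0},
  ],
)

```text
clock: 8.38
tcp_pos: [0.5192, -0.0781, 0.0348]
orientation: [-0.0, 0.731, 0.682, 0.0]
wrist_force: [0.3, 4.3, 1.8]
finger_gap: 0.0397
```

>>> play_rows(
  moves=[
    {"claw":4,"delta_pos":[-0.05,0,0],"twist":0},
  ],
)

```text
clock: 8.5
tcp_pos: [0.5191, -0.0786, 0.0348]
orientation: [-0.0, 0.731, 0.682, 0.0]
wrist_force: [-0.2, 6.0, 2.8]
finger_gap: 0.0399
```

>>> play_rows(
  moves=[
    {"claw":4,"delta_pos":[-0.05,0,0],"twist":0},
  ],
)

```text
clock: 8.62
tcp_pos: [0.5191, -0.0786, 0.0348]
orientation: [-0.0, 0.731, 0.682, 0.001]
wrist_force: [0.5, 5.9, 2.9]
finger_gap: 0.0403
```

>>> play_rows(
  moves=[
    {"claw":4,"delta_pos":[0,0,0],"twist":0},
  ],
)

```text
clock: 8.75
tcp_pos: [0.5191, -0.0786, 0.0348]
orientation: [-0.0, 0.731, 0.682, 0.001]
wrist_force: [0.1, 5.6, 1.1]
finger_gap: 0.0399
```

>>> play_rows(
  moves=[
    {"claw":4,"delta_pos":[-0.05,0,0],"twist":0},
  ],
)

```text
clock: 8.88
tcp_pos: [0.5191, -0.0788, 0.0348]
orientation: [-0.001, 0.731, 0.682, 0.001]
wrist_force: [-0.0, 7.3, 2.0]
finger_gap: 0.0402
```

>>> play_rows(
  moves=[
    {"claw":4,"delta_pos":[-0.05,0,0],"twist":0},
  ],
)

```text
clock: 9.0
tcp_pos: [0.519, -0.079, 0.0348]
orientation: [-0.001, 0.731, 0.682, 0.001]
wrist_force: [0.5, 8.3, 3.5]
finger_gap: 0.0398
```

>>> play_rows(
  moves=[
    {"claw":4,"delta_pos":[-0.03,0,0],"twist":0},
    {"claw":4,"delta_pos":[-0.03,0,0],"twist":0},
    {"claw":4,"delta_pos":[-0.03,0,0],"twist":0},
    {"claw":4,"delta_pos":[-0.03,0,0],"twist":0},
  ],
)

```text
clock: 9.5
tcp_pos: [0.519, -0.0792, 0.0349]
orientation: [-0.001, 0.731, 0.682, 0.001]
wrist_force: [0.3, 8.4, 2.1]
finger_gap: 0.0401
```

Run:
```python
from h import *
s=get_state();print(s['tcp_pos'],s['wrist_force'])
im=snap('top','t5.png')[:,:,::-1]
cv2.imwrite('pics/c5.png',cv2.resize(im[195:325,335:495],None,fx=4,fy=4,interpolation=cv2.INTER_CUBIC))
```

```text
[ 0.51898345 -0.07916411  0.03485036] [0.28431964 8.44435391 2.13869396]
```

View pics/c5.png

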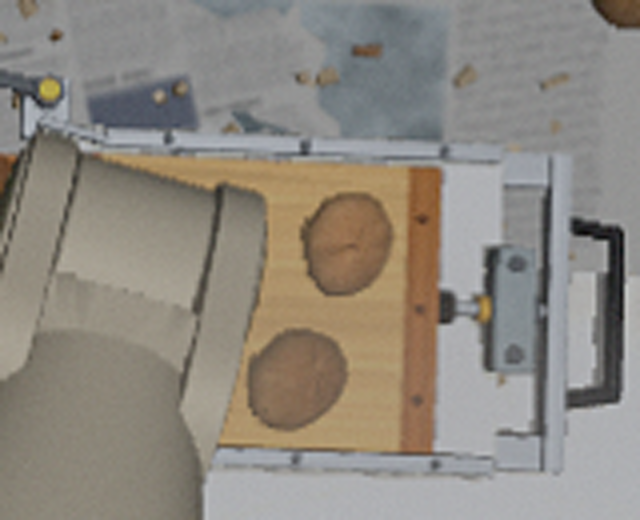

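The board's front sits on the buffer (crop 440,307), with 8.4 N held against about 3.3 N of friction, so roughly 5 N on the buffer. Backing off, lifting and moving outside the knob.

>>> play_rows(
  moves=[
    {"claw":4,"delta_pos":[0.5,0,0],"twist":0},
    {"claw":4,"delta_pos":[2,0,0],"twist":0},
    {"claw":4,"delta_pos":[4,0,0],"twist":0},
    {"claw":4,"delta_pos":[4,0,-5],"twist":0},
    {"claw":2,"delta_pos":[4,0,-9.5],"twist":0},
    {"claw":0,"delta_pos":[4.1,4,-9.5],"twist":0},
    {"claw":0,"delta_pos":[4.2,8,-9.5],"twist":0},
    {"claw":0,"delta_pos":[4.3,12,-9.5],"twist":0},
    {"claw":0,"delta_pos":[4.3,16.1,-9.5],"twist":0},
    {"claw":0,"delta_pos":[4.3,16.1,-9.5],"twist":0},
    {"claw":0,"delta_pos":[4.3,16.1,-9.5],"twist":0},
  ],
)

```text
clock: 10.92
tcp_pos: [0.6817, -0.0483, 0.129]
orientation: [-0.001, 0.731, 0.682, -0.001]
wrist_force: [-0.6, 0.6, -0.1]
finger_gap: 0.0
```

Run:
```python
from h import *
s=get_state();print(s['tcp_pos'],s['finger_gap'],s['wrist_force'])
im=snap('wrist','w6.png')[:,:,::-1]; im2=snap('side','s6.png')[:,:,::-1]; im3=snap('top','t6.png')[:,:,::-1]
print(imaging.camera_info('wrist')['world_to_cam'])
o=np.zeros((600,800,3),np.uint8);o[:300,:400]=cv2.resize(im,(400,300));o[:440,400:]=cv2.resize(im2[150:260,270:370],None,fx=4,fy=4,interpolation=cv2.INTER_CUBIC)
o[300:600,:400]=cv2.resize(im3[190:310,290:450],None,fx=2.5,fy=2.5);cv2.imwrite('pics/c6.png',o)
```

```text
[ 0.68170236 -0.04827143  0.12899341] 1.2516171527825392e-05 [-0.64915434  0.61246615 -0.05610978]
[[ 9.97564437e-01 -6.97506977e-02  1.83804395e-04 -6.84002776e-01]
 [-6.60644865e-02 -9.43992869e-01  3.23284623e-01 -1.00811769e-02]
 [-2.23758180e-02 -3.22509386e-01 -9.46301759e-01  2.84214599e-01]
 [ 0.00000000e+00  0.00000000e+00  0.00000000e+00  1.00000000e+00]]
```

View pics/c6.png

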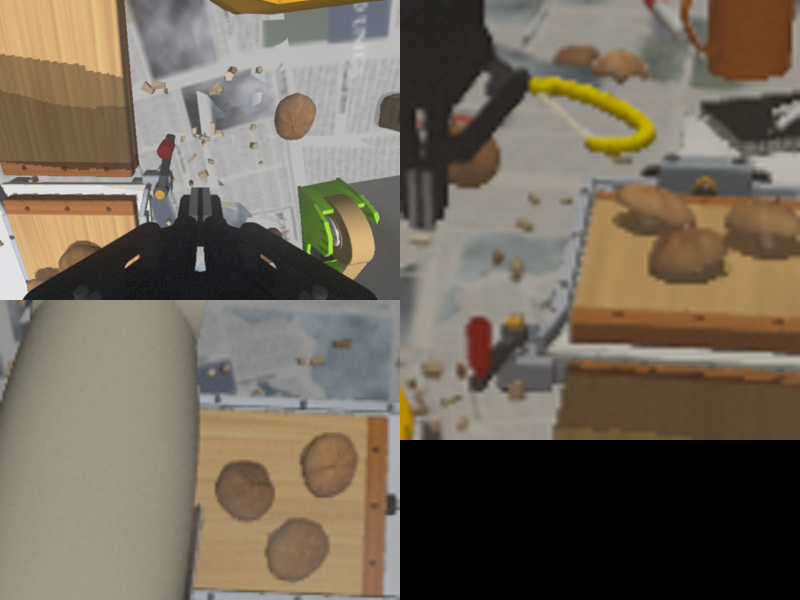

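Run:
```python
from h import *
ci=imaging.camera_info('wrist')
for n,u,v,z in[('knobtop',268,222,.08),('knobmid',265,235,.066),('pivot',256,311,.05),('cap',470,185,.01),('green',480,305,.04)]:print(n,at_z(ci,u,v,z))
for z in(.08,.062):print(proj(ci,[.6514,-.0285,z]))
print(proj(ci,[.635,-.087,.05]),proj(ci,get_state()['tcp_pos']))
```

```text
knobtop [ 0.655  -0.0147  0.08  ]
knobmid [ 0.6498 -0.0263  0.066 ]
pivot [ 0.6336 -0.0871  0.05  ]
cap [ 0.7973 -0.0145  0.01  ]
green [ 0.7984 -0.0994  0.04  ]
[264.5 245.5]
[268.8 236.3]
[258.  310.8] [318.7 317.2]
```

Knob (0.651,-0.028) and pivot (0.634,-0.087) agree between the wrist and top cameras. Descending outside the knob and then sweeping along the arc.

>>> play_rows(
  moves=[
    {"claw":0,"delta_pos":[0,0,4],"twist":0},
    {"claw":0,"delta_pos":[0,0,7.3],"twist":0},
    {"claw":0,"delta_pos":[0,0,7.3],"twist":0},
    {"claw":0,"delta_pos":[0,0,7.3],"twist":0},
  ],
)

```text
clock: 11.58
tcp_pos: [0.683, -0.0489, 0.0585]
orientation: [0.001, 0.731, 0.682, 0.001]
wrist_force: [0.7, 0.4, 0.6]
finger_gap: -0.0001
```

>>> play_rows(
  moves=[
    {"claw":0,"delta_pos":[0.8,-0.8,0],"twist":0},
    {"claw":0,"delta_pos":[1.4,-1.7,0],"twist":0},
    {"claw":0,"delta_pos":[1.8,-2.7,0],"twist":0},
    {"claw":0,"delta_pos":[2.0,-3.8,0],"twist":0},
    {"claw":0,"delta_pos":[2.0,-4.9,0],"twist":0},
    {"claw":0,"delta_pos":[1.85,-5.9,0],"twist":0},
    {"claw":0,"delta_pos":[1.5,-7.0,0],"twist":0},
    {"claw":0,"delta_pos":[1.0,-7.9,0],"twist":0},
  ],
)

```text
clock: 12.58
tcp_pos: [0.6033, -0.0331, 0.0567]
orientation: [-0.001, 0.731, 0.682, 0.0]
wrist_force: [1.8, -0.5, 0.8]
finger_gap: 0.0003
```

>>> play_rows(
  moves=[
    {"claw":0,"delta_pos":[-0.7,-0.8,0],"twist":0},
    {"claw":0,"delta_pos":[-1.5,-1.5,0],"twist":0},
    {"claw":0,"delta_pos":[-2.0,-1.8,0],"twist":0},
    {"claw":0,"delta_pos":[-2.0,-1.8,0],"twist":0},
  ],
)

```text
clock: 13.08
tcp_pos: [0.5845, -0.0525, 0.0568]
orientation: [-0.0, 0.732, 0.682, -0.0]
wrist_force: [0.5, -0.5, -0.4]
finger_gap: 0.0001
```

Run:
```python
from h import *
s=get_state();print(s['tcp_pos'],s['wrist_force'])
im=snap('wrist','w7.png')[:,:,::-1]; im2=snap('side','s7.png')[:,:,::-1]
o=np.zeros((480,800,3),np.uint8);o[:300,:400]=cv2.resize(im,(400,300));o[:440,400:]=cv2.resize(im2[180:290,270:370],None,fx=4,fy=4,interpolation=cv2.INTER_CUBIC)
cv2.imwrite('pics/c7.png',o)
ci=imaging.camera_info('wrist')
for q in(1.5,1.7,1.8,1.92):
    a=np.radians(66.2)+q;k=np.array([.6345+.062*np.cos(a),-.087+.062*np.sin(a),.08]);print(q,proj(ci,k)*.625,proj(imaging.camera_info('side'),k)*4-[270*4-400,720])
```

```text
[ 0.58451206 -0.05248649  0.05676591] [ 0.49097192 -0.47693047 -0.42203378]
1.5 [192.375  225.5625] [597.2 177.6]
1.7 [186.8125 240.375 ] [605.2 169.2]
1.8 [185.5  247.75] [607.6 164.8]
1.92 [185.125 256.375] [609.2 159.6]
```

View pics/c7.png

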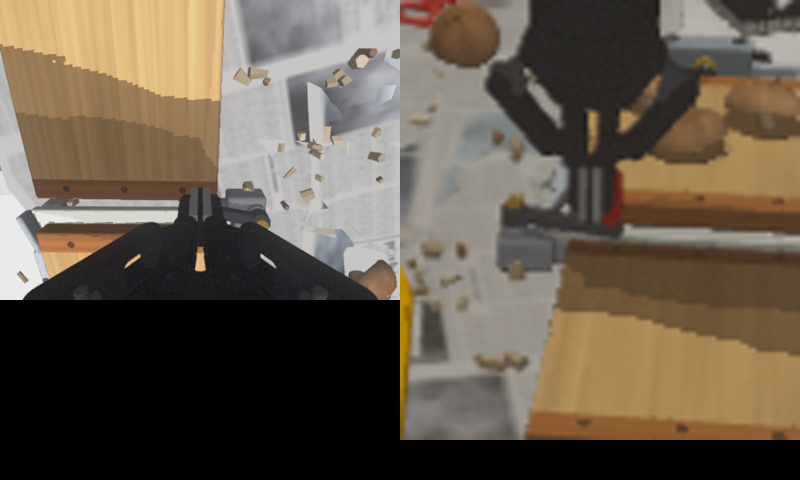

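The keeper bar is nearly across and the knob is just beyond the fingers (crop about 612,195). Pushing on until I feel the stop.

>>> play_rows(
  moves=[
    {"claw":0,"delta_pos":[-0.4,-0.25,0],"twist":0},
    {"claw":0,"delta_pos":[-0.6,-0.4,0],"twist":0},
  ],
)

```text
clock: 13.42
tcp_pos: [0.5807, -0.0576, 0.0567]
orientation: [-0.0, 0.731, 0.682, 0.0]
wrist_force: [1.9, -0.3, -0.3]
finger_gap: 0.0002
```

>>> play_rows(
  moves=[
    {"claw":0,"delta_pos":[-0.15,-0.07,0],"twist":0},
    {"claw":0,"delta_pos":[-0.3,-0.15,0],"twist":0},
  ],
)

```text
clock: 13.68
tcp_pos: [0.5789, -0.0605, 0.0568]
orientation: [-0.0, 0.731, 0.682, 0.0]
wrist_force: [1.3, 0.5, -0.1]
finger_gap: 0.0001
```

>>> play_rows(
  moves=[
    {"claw":0,"delta_pos":[-0.15,-0.05,0],"twist":0},
    {"claw":0,"delta_pos":[-0.3,-0.1,0],"twist":0},
  ],
)

```text
clock: 13.92
tcp_pos: [0.5777, -0.0635, 0.0568]
orientation: [-0.0, 0.731, 0.682, 0.0]
wrist_force: [0.2, 0.5, -0.1]
finger_gap: -0.0002
```

Run:
```python
from h import *
s=get_state();print(s['tcp_pos'],s['wrist_force'])
im=snap('wrist','w8.png')[:,:,::-1]; im2=snap('side','s8.png')[:,:,::-1]
o=np.zeros((500,800,3),np.uint8);o[:300,:400]=im[180:480,120:520];o[:500,400:]=cv2.resize(im2[200:250,290:330],None,fx=10,fy=10,interpolation=cv2.INTER_CUBIC)
cv2.imwrite('pics/c8.png',o)
cs=imaging.camera_info('side')
for q in(1.5,1.6,1.7,1.8,1.92):
    a=np.radians(66.2)+q;b=np.array([.6345,-.087]);e=np.array([np.cos(a),np.sin(a)])
    print(q,[(proj(cs,[*(b+r*e),z])-[290,200])*10+[400,0] for r,z in((.062,.08),(.062,.055),(.07,.04))])
```

```text
[ 0.57768796 -0.06351837  0.05677894] [ 0.18699178  0.52572326 -0.12821944]
1.5 [array([693., 244.]), array([692., 337.]), array([720., 400.])]
1.6 [array([704., 234.]), array([703., 326.]), array([732., 387.])]
1.7 [array([713., 223.]), array([711., 315.]), array([742., 375.])]
1.8 [array([719., 212.]), array([717., 304.]), array([748., 362.])]
1.92 [array([723., 199.]), array([721., 291.]), array([752., 346.])]
```

View pics/c8.png

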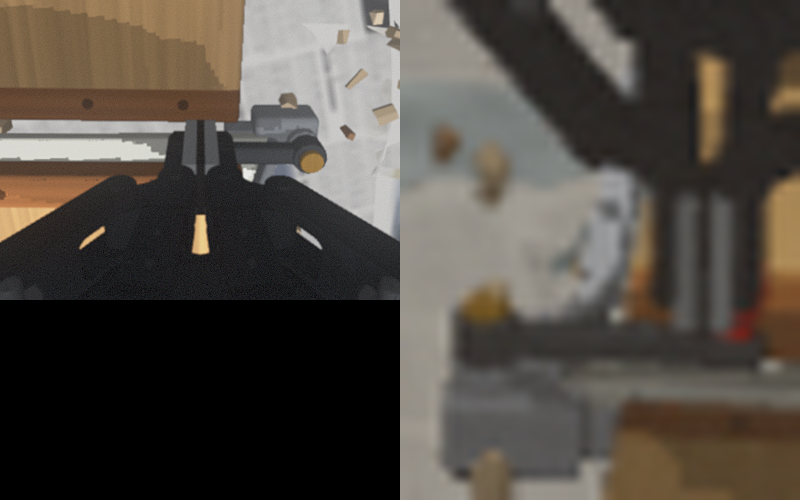

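The bar now looks nearly parallel to the mouth, with its tip at crop (760,350) against (752,346) predicted for 1.92 rad. A last feel for the stop.

>>> play_rows(
  moves=[
    {"claw":0,"delta_pos":[-0.1,-0.02,0],"twist":0},
    {"claw":0,"delta_pos":[-0.2,-0.04,0],"twist":0},
  ],
)

```text
clock: 14.28
tcp_pos: [0.5773, -0.0649, 0.0568]
orientation: [-0.0, 0.731, 0.682, 0.001]
wrist_force: [2.0, 4.1, -0.3]
finger_gap: 0.0
```

>>> play_rows(
  moves=[
    {"claw":0,"delta_pos":[-0.1,-0.02,0],"twist":0},
    {"claw":0,"delta_pos":[-0.2,-0.02,0],"twist":0},
  ],
)

```text
clock: 14.52
tcp_pos: [0.5773, -0.0652, 0.0568]
orientation: [-0.001, 0.731, 0.682, 0.002]
wrist_force: [1.9, 10.2, 1.0]
finger_gap: -0.0001
```

Keeper stop felt (10 N, no further motion). Backing off, lifting and clearing the view.

>>> play_rows(
  moves=[
    {"claw":0,"delta_pos":[0,0,0],"twist":0},
    {"claw":0,"delta_pos":[1,0.3,0],"twist":0},
    {"claw":0,"delta_pos":[2.5,0.3,0],"twist":0},
    {"claw":0,"delta_pos":[2.5,0.3,-5],"twist":0},
    {"claw":0,"delta_pos":[3,0.3,-10],"twist":0},
    {"claw":0,"delta_pos":[8,0,-14],"twist":0},
    {"claw":0,"delta_pos":[13,-2,-15],"twist":0},
    {"claw":0,"delta_pos":[18,-4,-15],"twist":0},
    {"claw":0,"delta_pos":[23,-6,-15],"twist":0},
    {"claw":0,"delta_pos":[28,-8,-15],"twist":0},
    {"claw":0,"delta_pos":[28,-8,-15],"twist":0},
    {"claw":0,"delta_pos":[28,-8,-15],"twist":0},
  ],
)

```text
clock: 16.02
tcp_pos: [0.5165, 0.2178, 0.2068]
orientation: [0.0, 0.731, 0.682, -0.0]
wrist_force: [-0.2, -0.2, 0.0]
finger_gap: -0.0003
```

Run:
```python
from h import *
s=get_state();print(s['tcp_pos'],s['wrist_force'])
im=snap('top','t9.png')[:,:,::-1]
cv2.imwrite('pics/c9.png',cv2.resize(im[195:325,235:495],None,fx=3,fy=3,interpolation=cv2.INTER_CUBIC))
```

```text
[0.51646401 0.21775095 0.20675207] [-0.20226023 -0.22039657  0.03488035]
```

View pics/c9.png

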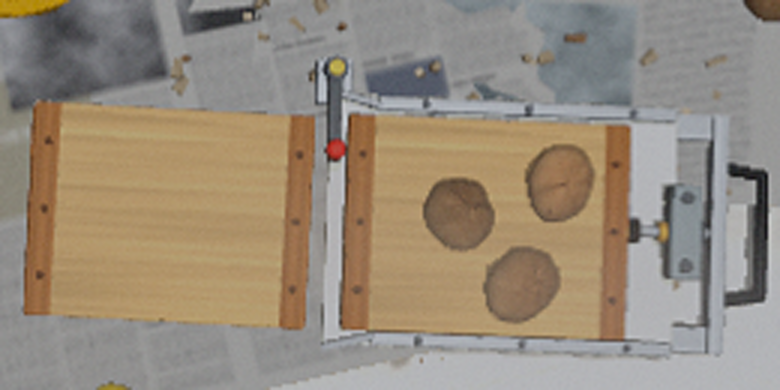

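The board is home between the guides with its front on the buffer (630,230). The keeper bar is across the mouth with its knob at (336,149), all three caps are on the board, and the lower boards are unmoved. Handing in.

```bash
python3 -c "
from h import *
print(env.hand_in())"
```

```text
the job is handed in; nothing more can be done
None
```

I slid the top board off the pile into the carrier and pressed it onto the rubber buffer. Then I swung the keeper across behind it, backed the arm clear and handed the job in at about 16 s; hand-in reports no verdict.

- **Buffer press:** I held about 8.4 N at the wrist, with sliding friction of about 3 to 4 N. That puts roughly 4.5 to 5 N on the buffer, inferred because it cannot be read directly.
- **Keeper:** I pushed it until it stopped moving, at about 10 N. The last top picture shows the bar straight across the mouth.
- **Final picture:** The board is straight between the guides with its front against the buffer. All three caps are on it and the middle board is where it started; the bottom board is hidden under it. I did not measure the end poses numerically or check the bow cutter and loose caps again. No arm move went near those.
- **One oddity:** While the board crossed onto the deck, the wrist showed a brief upward force of about 3 N. It was probably the rear of the board rubbing on the fingers. It was gone by the next reading, and the lower boards showed no shift.

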